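Hold the recessed reset button of the press monitor down with a screwdriver

ROBOT

A 6-joint arm with a two-finger parallel gripper is mounted at the origin on a cart in front of the work surface, level with it; the furniture and walls round the work are solid. World frame = base frame: x ahead of the robot, y to its left, z up, the work surface at z = 0. Lengths are in mm, angles in rad, forces in N, time in s.
With the tool pointing down it reaches from about 350 to 775 mm from the base axis. Payload 7.3 kg.
Tool frame: the origin (TCP) lies at the very end of the fingers, on their centre line; the grasp point (between the pads) lies 19 mm behind it; z points along the fingers, y is the line along which they close (so a half turn about z gives the same grasp; the last joint's range is limited). The gripper opens to 92 mm and grips with 3 to 60 N. Pads are 19 mm wide; open, the fingers measure 130 mm over their backs; the gripper's body (75 mm by 190 mm) begins 47 mm behind the grasp point.
Start: joints at [1.048, 0.342, 1.524, -0, 1.275, -0.146], TCP at [193.159, 488.195, 226.741] pointing down, gripper open.
Joint ranges: [-2.53, 2.53], [-0.77, 2.02], [0.04, 2.7], [-1, 4.14], [0.28, 2.66], [-3.11, 3.11]. Speed limits (rad/s): [2.57, 2.57, 3.14, 3.14, 3.14, 3.14].

INTERFACE

Orientations are given as [roll, pitch, yaw] about the fixed x, y, z axes, in that order (R = Rz(yaw) Ry(pitch) Rx(roll)).
In Python, from plant import * gives the robot as it stands.
- The arm moves only by the tool arm_command, never from a script. Its arguments are lists of equal length, an entry for each row: "gripper": the finger opening in mm, from 0 to 91.8; "dp": the shift along the tool's x, y, z in units of 25 mm (1.0 is 25 mm), a list of three; "twist": the turn about the tool's z in units of 5 degrees (1.0 is 5 degrees). A call has exactly 5 rows; each row shifts and turns the commanded pose from where the row before left it, along the tool's axes as they then stand; what a row does not reach is not made up. A row lasts 1/8 s, in which the tool goes at most 62.5 mm and 10.7 degrees, less where a joint would pass 70% of its speed; a pose out of reach is approached as far as the arm can. A call is refused whole if a number of a shift passes 1 or a number of a turn 1, either way. A call with a gripper value outside its range is refused whole. The fingers move at their own pace and stop on an object; the grip force is fixed at half the most. Time passes only in rows, so rows that do not move let the fingers close, or fill a call up. It gives the time, the measured TCP pose, the force, the opening and the grip force at its end, in the units of the state.
- get_obs(): the state, without advancing time (a new reading comes with each control period).
- capture(name): name is "scene" or "top"; returns the picture (384x512x3 uint8, red, green, blue); there is no depth.
- get_calibration(name): a dict with "mtx" (3x3 intrinsics, pixels), "position" and "attitude" of the camera in the world. Camera axes: x right, y down, z forward; pixel columns grow to the right and rows downward; lengths in mm; the calibration is good to about 2 mm. A picture is of the moment at which its call begins. get_calibration takes no time and is no camera call.
- close_job(): hands the job in; it is judged then, once.
The state is a dict: "time": time; "joint_positions": joint angles; "dq": joint speeds; "tau": joint torques, N m; "tool_pos": TCP position; "tcp_rot": TCP orientation; "contact_force": force on the tool from outside, world axes, zero at the start; "moment": the same for the moment, N m; "grip_width": finger opening in mm; "finger_force": force on a finger pad.
Only numpy, scipy, OpenCV 4.12 (cv2) and the standard library are available. Lean on these libraries where they do the work, as an engineer would, in place of code of your own. Each camera call takes 0.05 s, during which the arm holds its last target. There are 200 camera calls.

TASK

The press monitor has to be reset: take the screwdriver out of its stand, put its blade down through the round collared hole in the monitor's cover and gently press the recessed button beneath it (never with more than 20 N on the monitor). Finish while still gripping the screwdriver and holding that button well down; the program ends in that hold, nothing is put back. Leave the button in the square hole alone, and do not knock over or shove aside the oil bottle, the thread-lock bottle or the tape roll.

Things in the scene. Friction and masses are not known exactly. Their poses are not given: they have to be found in the camera images.
- monitor: Press monitor, a grey enclosure 100 (x) x 90 (y) mm, 58 mm high, on a dark flange 112 x 84 x 6 mm, fixed to the bench. Origin at the centre of its underside, z up. Two holes go down through the cover, 44 mm apart: a round one with a raised steel collar on its +y side, a square one on its -y side; a dark display fills the +x half of the top.
- round_mouth (a point): Centre of the top of the steel collar (24 mm outer diameter, 4 mm high) round the round hole, 62 mm above the bench. The hole is vertical, 17 mm wide, and its button's face lies 26 mm below this point. z up.
- square_mouth (a point): Centre of the square hole's mouth in the cover, 58 mm above the bench; hole 17 x 17 mm, button face 22 mm below. Not to be pressed.
- reset_button (a joint): How far the button in the round hole (13 mm wide, grey) is pressed down, m: 0 at rest, 0.008 at its stop. Its spring gives 2.2 N when it starts to move and 8 N at the stop; the switch closes at 0.003 (4.4 N).
- reset_button_top (a point): Centre of that button's upper face (moves with it), z up; 36 mm above the bench at rest.
- square_button (a joint): The same for the like button in the square hole; must stay unpressed.
- stand: Aluminium tool stand fixed to the bench: base plate 90 x 80 x 8 mm, two cheeks, top plate 70 x 70 x 10 mm whose upper face is 106 mm above the bench. Origin at the centre of its underside, z up.
- stand_hole (a point): Centre of the vertical 12 mm through hole at the upper face of the stand's top plate, 106 mm above the bench; the screwdriver's shank hangs in it.
- screwdriver: Screwdriver, 205 mm long, about 0.11 kg, standing upright in the stand, blade down, the handle's foot resting on the top plate. The handle (orange and black, 107 mm long, 26 x 26 mm, its flats facing the body's x and z axes) is the upper half; below it is a straight round shank 6 mm in diameter and 98 mm long. The body's y axis runs along it from tip to handle (so y points up here); the origin lies beside the axis, so use the two points.
- screwdriver_handle (a point): Point on the screwdriver's axis near the middle of the handle (the handle reaches 53 mm above it and 54 mm below it); at the start 160 mm above the bench. Same axes as the screwdriver.
- screwdriver_tip (a point): Tip of the screwdriver's shank, on its axis, 152 mm below the handle point; at the start 8 mm above the bench. The shank must rise about 100 mm to leave the stand.
- oil_bottle_mid (a point): White oil bottle, 38 mm diameter, 105 mm high, loose bystander: point on its axis 36 mm above its foot, z up.
- threadlock_mid (a point): Thread-lock bottle, 16 x 26 mm, 70 mm high, loose bystander: point on its axis 24 mm above its foot, z up.
- tape_roll_mid (a point): Roll of tape lying flat, 58 mm diameter, 19 mm high, loose bystander: its centre, z up.
Not all that is in view belongs to the job. There is more than one size of the screwdriver; the job needs the larger.

How it is judged (in metres and radians):
On the way, in this order (a step that is already met when the one before it is completed fails the run):
1. the screwdriver is held by the gripper, its tip clear above the stand (contact force between the fingers and screwdriver above 1 N and z of screwdriver_tip in the frame of stand_hole above 0.002 m), for 0.1 s.
2. its tip is inside the round hole (z of screwdriver_tip in the frame of round_mouth below -0.008 m and horizontal distance between screwdriver_tip and round_mouth below 0.009 m), for 0.1 s.
At the end, for the whole second after the job is handed in: The gripper still holds the screwdriver, at rest (under 20 mm/s); its tip is inside the round hole (within 9 mm of its axis) and holds the reset button at least 3 mm down with more than 2.5 N; the square button is unpressed (under 2 mm) (value of joint reset_button above 0.003 m and contact force between screwdriver and monitor above 2.5 N and z of screwdriver_tip in the frame of reset_button_top below 0.004 m and horizontal distance between screwdriver_tip and round_mouth below 0.009 m and z of screwdriver_tip in the frame of round_mouth below -0.027 m and contact force between the fingers and screwdriver above 1 N and linear speed of screwdriver below 0.02 m/s and value of joint square_button below 0.002 m); the arm keeps its last pose, push and grip.
It fails at once if the screwdriver presses on the monitor or its buttons with more than 20 N (contact force between screwdriver and monitor above 20 N).
It fails at once if the button in the square hole is pressed (over 2 mm) (value of joint square_button above 0.002 m).
It fails at once if the oil bottle is shoved more than 25 mm or knocked over (distance of oil_bottle_mid from where it was at the start of the episode above 0.025 m or angle between oil_bottle_mid's own z axis and vertical above 0.5 rad).
It fails at once if the thread-lock bottle is shoved more than 25 mm or knocked over (distance of threadlock_mid from where it was at the start of the episode above 0.025 m or angle between threadlock_mid's own z axis and vertical above 0.5 rad).
It fails at once if the tape roll is shoved more than 25 mm (distance of tape_roll_mid from where it was at the start of the episode above 0.025 m).
It also fails if it takes over 45 s, if anything falls off the work surface, if the arm or the gripper's body presses on something with over 40 N, if the wrist force passes 120 N, or if a joint passes its speed limit or range.

## Working session

There is one attempt and no reset: what is moved stays moved. The work goes in short steps, Python scripts to look and compute and a tool call to move; the robot and the scene stay as the last step left them, time stands still between calls to the robot, and variables do not carry over. Pictures are saved under pics/ and viewed, at most 10 in all, crops included, and the job is handed in when it is done.

Besides the shell and the picture viewer there is one more tool, called after "Request:" as a command line: name --pt "numbers of a row" for each row, then --argument value for the rest. arm_command: Moves the arm, as the interface text tells. Its arguments: {"type":"object","properties":{"gripper":{"type":"array"},"dp":{"type":"array"},"twist":{"type":"array"}},"required":["gripper","dp","twist"]}

```bash
mkdir -p pics
python3 - <<'E'
from plant import *
import cv2
for n in("scene","top"):
    cv2.imwrite(f"pics/{n}0.png",cv2.resize(capture(n)[:,:,::-1],(800,600),interpolation=cv2.INTER_CUBIC)); print(n,get_calibration(n))
o=get_obs();print(o['tool_pos'],o['tcp_rot'],o['grip_width'],o['time'])
E
```

```text
scene {'mtx': array([[358.04578591,   0.        , 254.16195465],
       [  0.        , 358.04578591, 192.31525503],
       [  0.        ,   0.        ,   1.        ]]), 'position': array([  20.03302182, -660.40338681,  660.05105919]), 'attitude': array([-2.23239004, -0.0228034 , -0.77492766])}
top {'mtx': array([[386.81980642,   0.        , 252.75612005],
       [  0.        , 386.81980642, 188.17586253],
       [  0.        ,   0.        ,   1.        ]]), 'position': array([ 459.00069712, -168.00328253, 1183.16024543]), 'attitude': array([-3.0814574 , -0.00707583, -1.54316658])}
[192.97319983 487.84719815 226.11853394] [-3.14021911e+00 -1.81283927e-04  2.76479197e+00] 91.86076740252733 0.1
```

View pics/scene0.png

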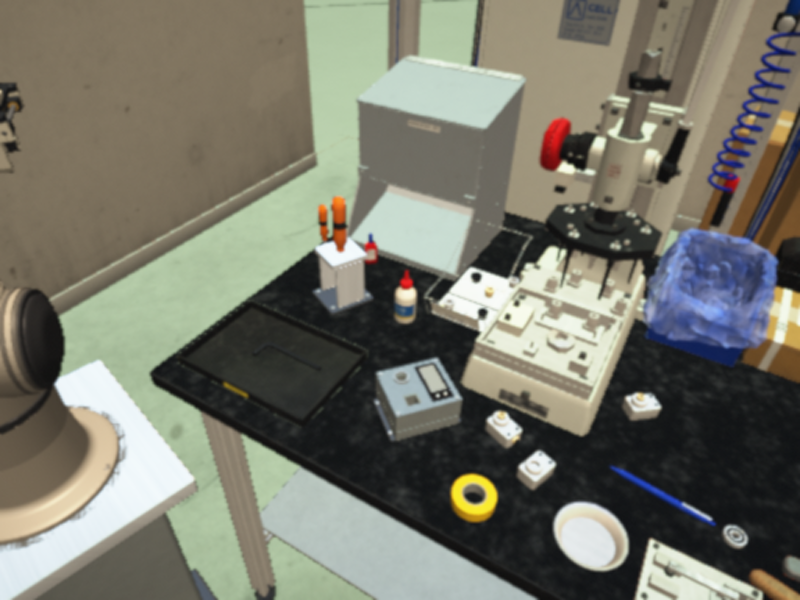

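View pics/top0.png

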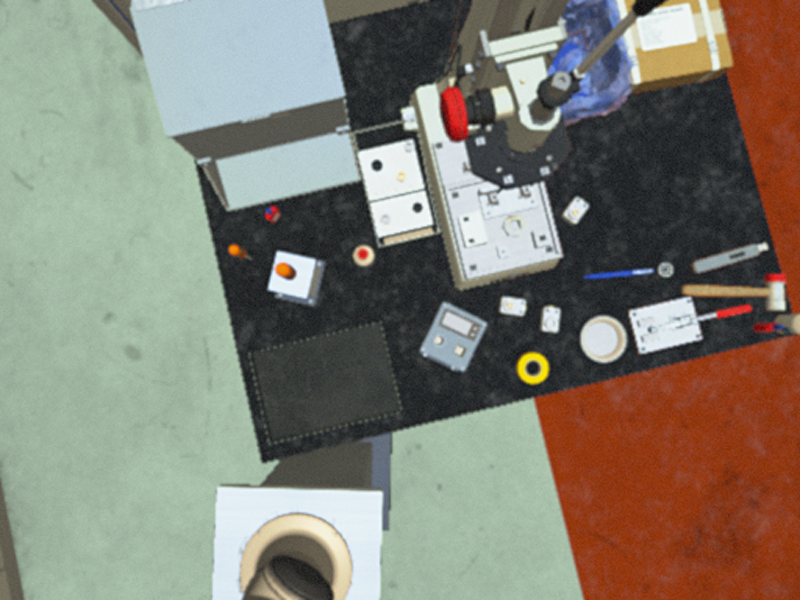

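The stand carries the large screwdriver (top view (284,270), scene (340,225)) and the small one is behind it at (235,250). The monitor's round hole is at top (438,341) and the square one at (459,351). I'll enlarge both areas.

```bash
cat > h.py <<'E'
from plant import *
import numpy as np, cv2
from scipy.spatial.transform import Rotation as R
def ray(n,u,v):
    c=get_calibration(n); d=R.from_euler('xyz',c['attitude']).as_matrix()@np.linalg.solve(c['mtx'],[u,v,1.]); return c['position'],d
def atz(n,u,v,z):
    p,d=ray(n,u,v); return (p+d*(z-p[2])/d[2])[:2].round(1)
def proj(n,P):
    c=get_calibration(n); m=R.from_euler('xyz',c['attitude']).as_matrix().T@(np.array(P,float)-c['position']); q=c['mtx']@m; return (q[:2]/q[2]).round(1)
def crop(n,im,u0,v0,w,h,s): return cv2.resize(im[v0:v0+h,u0:u0+w,::-1],None,fx=s,fy=s,interpolation=cv2.INTER_CUBIC)
E
python3 - <<'E'
from h import *
t=capture("top");s=capture("scene")
a=[crop("top",t,145,145,66,50,6),crop("top",t,260,185,66,50,6)]
b=[crop("scene",s,190,120,66,50,6),crop("scene",s,230,220,66,50,6)]
cv2.imwrite("pics/c1.png",np.vstack([np.hstack(a),np.hstack(b)]))
E
```

```text
(no output)
```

View pics/c1.png

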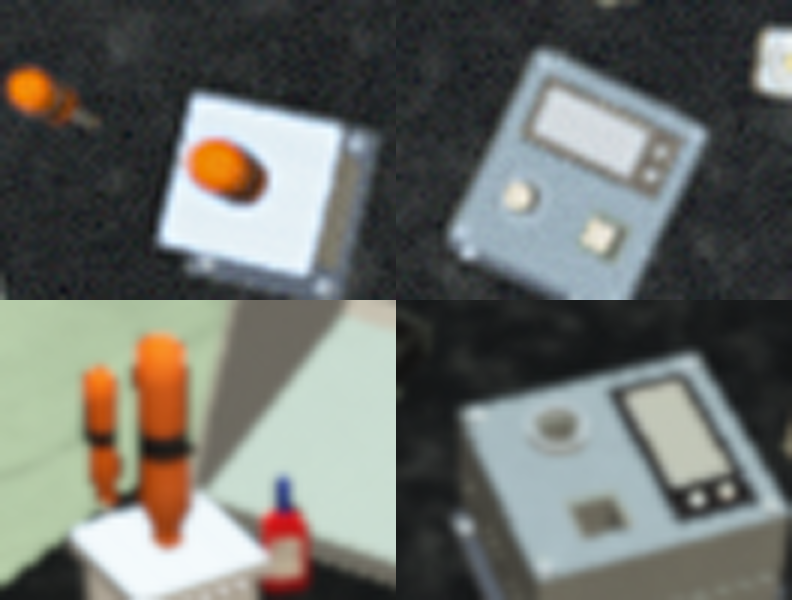

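Crop readings: stand top plate corners (195,92),(345,125),(308,275),(158,243); handle top (217,163); collar at (520,197) top and (557,428) scene; square hole at (602,236) and (600,515).

Run:
```python
from h import *
T=lambda x,y,z:atz("top",145+x/6,145+y/6,z)
M=lambda x,y,z:atz("top",260+(x-396)/6,185+y/6,z)
S=lambda x,y,z:atz("scene",190+x/6,120+(y-300)/6,z)
N=lambda x,y,z:atz("scene",230+(x-396)/6,220+(y-300)/6,z)
c=[T(*p,106) for p in((195,92),(345,125),(308,275),(158,243))]
print("stand",*c,np.mean(c,0),"yaw",np.degrees(np.arctan2(*(c[0]-c[3])[::-1])))
print("handle top",T(215,162,210),"scene foot",S(167,540,106),"centre plate scene",(S(70,537,106)+S(268,555,106))/2, "handle top",S(162,345,210))
print("round",M(520,197,62),N(557,428,62),"square",M(602,236,58),N(600,515,58))
print("mon corners",M(540,48,58),M(706,132,58),M(450,235,58))
print("small scr: rays", [ (z,T(30,90,z),S(98,375,z)) for z in (80,120,160,200)])
for n,p in dict(oil=(364,255,100),thread=(272,213,65),tape=(533,368,19)).items(): print(n,atz("top",p[0]*.64,p[1]*.64,p[2]))
```

```text
stand [596.2  38.8] [582.7 -31.6] [512.2 -16.9] [525.1  53.2] [554.05   10.875] yaw -11.449337988500032
handle top [553.5   9.3] scene foot [555.7  15.9] centre plate scene [552.95  11.4 ] handle top [555.2  12.4]
round [ 443.1 -257.1] [ 442.7 -257.1] square [ 425.3 -297.5] [ 425.7 -297.2]
mon corners [ 515.4 -265.5] [ 476.9 -346.9] [ 423.8 -224. ]
small scr: rays [(80, array([598.2, 122.5]), array([660.8, 203.2])), (120, array([593.1, 111.9]), array([616.6, 143.6])), (160, array([588.1, 101.4]), array([572.4,  84.1])), (200, array([583. ,  90.9]), array([528.2,  24.5]))]
oil [ 593.3 -116.2]
thread [671.5  59.4]
tape [ 394.6 -443. ]
```

Request:
arm_command --gripper '[91,91,91,91,91]' --pt "-1 -0.6 -0.5" --pt "-1 -0.6 -0.5" --pt "-1 -0.6 0" --pt "-1 -0.6 0" --pt "-1 -0.6 0" --twist '[0,0,0,0,0]'

```text
time: 0.82
tool_pos: [282.2, 371.6, 251.7]
tcp_rot: [-3.141, -0.0, 2.765]
contact_force: [0.1, -0.0, -0.1]
grip_width: 91.0
finger_force: 0.0
```

Request:
arm_command --gripper '[91,91,91,91,91]' --pt "-1 -0.6 0" --pt "-1 -0.6 0" --pt "-1 -0.6 0" --pt "-1 -0.6 0" --pt "-1 -0.6 0" --twist '[0,0,0,0,0]'

```text
time: 1.45
tool_pos: [370.8, 255.9, 251.7]
tcp_rot: [-3.142, -0.0, 2.765]
contact_force: [-0.1, 0.5, -0.3]
grip_width: 91.3
finger_force: 0.0
```

Request:
arm_command --gripper '[91,91,91,91,91]' --pt "-1 -0.6 0" --pt "-1 -0.6 0" --pt "-1 -0.6 0" --pt "-1 -0.6 0" --pt "-1 -0.6 0" --twist '[0,0,0,0,0]'

```text
time: 2.08
tool_pos: [459.5, 140.2, 251.6]
tcp_rot: [3.142, -0.0, 2.765]
contact_force: [0.3, 0.9, -0.2]
grip_width: 91.0
finger_force: 0.0
```

Request:
arm_command --gripper '[91,91,91,91,91]' --pt "-1 -0.6 0" --pt "-1 -0.6 0" --pt "-1 -0.6 0" --pt "-1 -0.6 0" --pt "-1 -0.7 0" --twist '[0,0,0,0,0]'

```text
time: 2.7
tool_pos: [547.2, 22.2, 251.5]
tcp_rot: [3.142, -0.0, 2.765]
contact_force: [0.9, 0.1, 0.3]
grip_width: 91.0
finger_force: 0.0
```

Request:
arm_command --gripper '[91,91,91,91,91]' --pt "-0.4 -0.3 0" --pt "0 0 0" --pt "0 0 0" --pt "0 0 0" --pt "0 0 0" --twist '[0,-1,-1,0,0]'

```text
time: 3.32
tool_pos: [553.1, 12.6, 251.7]
tcp_rot: [3.141, -0.0, 2.938]
contact_force: [0.8, 0.4, 0.3]
grip_width: 91.1
finger_force: 0.0
```

Run:
```python
from h import *
t=capture("top");s=capture("scene")
cv2.imwrite("pics/c2.png",np.hstack([crop("top",t,145,140,66,80,6),crop("scene",s,185,90,66,80,6)]))
o=get_obs();print(o['tool_pos'],o['tcp_rot'])
```

```text
[553.2176048   12.50346746 251.7512571 ] [3.14146577e+00 5.23740842e-06 2.93854713e+00]
```

View pics/c2.png

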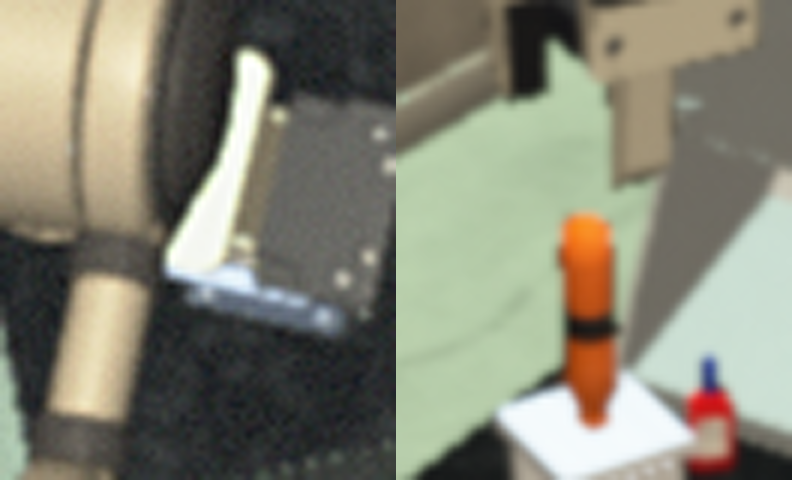

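The top view is blocked by the arm, as expected. The scene crop shows the fingers above the handle at (590,300), but the small screwdriver has gone from view. I'll look at the whole scene.

Run:
```python
from h import *
s=capture("scene");t=capture("top")
cv2.imwrite("pics/c3.png",np.vstack([crop("scene",s,100,40,200,150,4)]))
cv2.imwrite("pics/t3.png",crop("top",t,112,100,133,100,6))
```

```text
(no output)
```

View pics/c3.png

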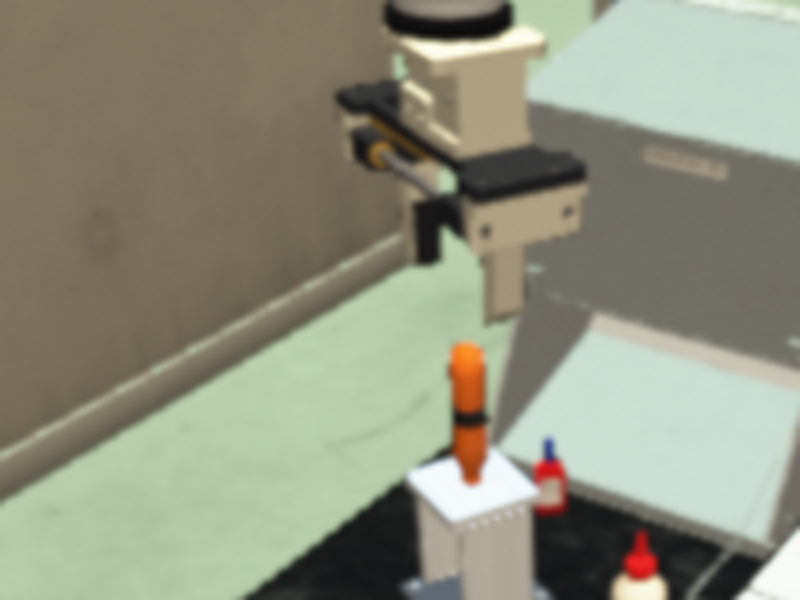

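The small screwdriver is indeed gone from its place; the big one is still upright at (468,415). I'll find orange blobs and check for other changes by code.

Run:
```python
from h import *
for n in("scene","top"):
    i=capture(n); h=cv2.cvtColor(i,cv2.COLOR_RGB2HSV)
    m=cv2.inRange(h,(4,150,70),(17,255,255))
    k,_,st,ce=cv2.connectedComponentsWithStats(m)
    print(n,[(st[j].tolist(),ce[j].round().tolist()) for j in range(1,k) if st[j][4]>6])
    old=cv2.resize(cv2.imread(f"pics/{n}0.png"),(512,384),interpolation=cv2.INTER_AREA)
    h=cv2.inRange(cv2.cvtColor(old,cv2.COLOR_BGR2HSV),(4,150,70),(17,255,255))
    k,_,st,ce=cv2.connectedComponentsWithStats(h)
    print("old",[(st[j].tolist(),ce[j].round().tolist()) for j in range(1,k) if st[j][4]>6])
```

```text
scene [([470, 91, 4, 3, 10], [471.0, 92.0]), ([467, 90, 35, 60, 572], [484.0, 119.0]), ([466, 99, 5, 2, 7], [468.0, 100.0]), ([483, 99, 29, 63, 835], [501.0, 136.0]), ([460, 115, 5, 3, 10], [462.0, 116.0]), ([449, 122, 13, 24, 112], [455.0, 134.0]), ([212, 126, 9, 18, 128], [216.0, 134.0]), ([213, 146, 8, 15, 85], [217.0, 152.0]), ([476, 217, 17, 17, 120], [483.0, 226.0]), ([492, 221, 20, 24, 309], [504.0, 232.0]), ([487, 374, 14, 10, 37], [494.0, 380.0])]
old [([470, 91, 4, 3, 9], [471.0, 92.0]), ([468, 90, 34, 60, 570], [484.0, 119.0]), ([466, 99, 5, 2, 7], [468.0, 100.0]), ([483, 100, 29, 62, 826], [501.0, 136.0]), ([461, 115, 4, 3, 9], [462.0, 116.0]), ([449, 122, 13, 24, 111], [455.0, 133.0]), ([212, 126, 9, 18, 128], [216.0, 134.0]), ([204, 131, 5, 12, 51], [206.0, 136.0]), ([205, 144, 5, 10, 36], [207.0, 148.0]), ([213, 146, 8, 14, 83], [217.0, 151.0]), ([477, 217, 16, 17, 117], [483.0, 226.0]), ([493, 221, 19, 23, 303], [504.0, 232.0]), ([485, 374, 17, 10, 39], [493.0, 379.0])]
top [([460, 0, 52, 201, 6160], [493.0, 74.0]), ([342, 214, 170, 170, 23326], [437.0, 305.0])]
old [([460, 0, 52, 201, 6165], [493.0, 74.0]), ([146, 156, 12, 9, 73], [151.0, 160.0]), ([177, 169, 11, 8, 69], [182.0, 173.0]), ([343, 214, 169, 170, 23329], [437.0, 305.0])]
```

View pics/t3.png

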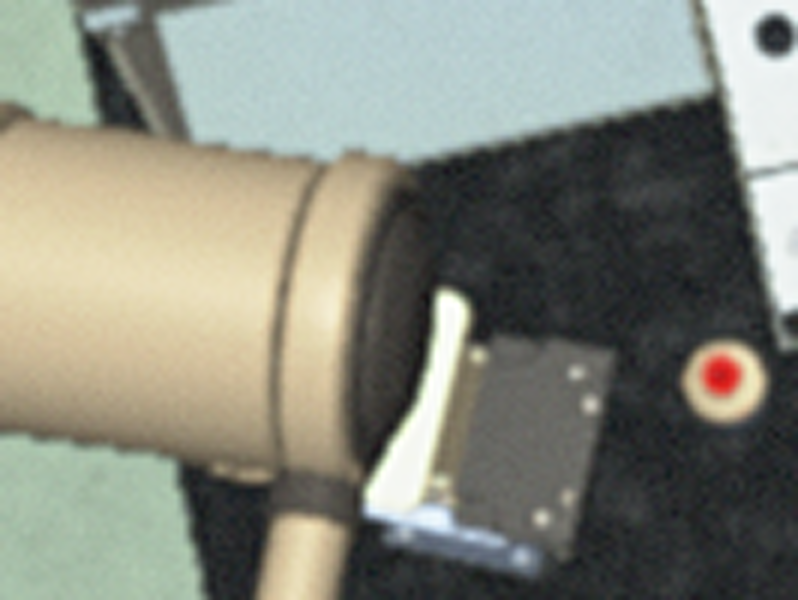

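The top view shows the arm covering the stand and the oil bottle untouched at (722,377). The big screwdriver hasn't moved. Now I'll descend and grasp.

Request:
arm_command --gripper '[91,91,91,91,91]' --pt "0 0 0.8" --pt "0 0 0.8" --pt "0 0 0.8" --pt "0 0 0.8" --pt "0 0 0.6" --twist '[0,0,0,0,0]'

```text
time: 4.25
tool_pos: [553.1, 12.3, 155.8]
tcp_rot: [3.142, -0.001, 2.939]
contact_force: [-0.3, 0.4, 0.4]
grip_width: 91.2
finger_force: 0.0
```

Request:
arm_command --gripper '[20,20,20,20,20]' --pt "0 0 0" --pt "0 0 0" --pt "0 0 0" --pt "0 0 0" --pt "0 0 0" --twist '[0,0,0,0,0]'

```text
time: 4.88
tool_pos: [553.4, 12.3, 157.0]
tcp_rot: [3.141, 0.001, 2.939]
contact_force: [0.3, 0.4, 0.2]
grip_width: 46.0
finger_force: 0.0
```

Request:
arm_command --gripper '[10,10,10,10,10]' --pt "0 0 0" --pt "0 0 0" --pt "0 0 0" --pt "0 0 0" --pt "0 0 0" --twist '[0,0,0,0,0]'

```text
time: 5.5
tool_pos: [553.3, 12.3, 156.7]
tcp_rot: [3.141, -0.0, 2.939]
contact_force: [-0.4, 0.6, 0.4]
grip_width: 25.5
finger_force: 30.0
```

Request:
arm_command --gripper '[10,10,10,10,10]' --pt "0 0 -0.5" --pt "0 0 -1" --pt "0 0 -1" --pt "0 0 -1" --pt "0 0 -1" --twist '[0,0,0,0,0]'

```text
time: 6.12
tool_pos: [553.3, 12.3, 270.9]
tcp_rot: [3.141, 0.001, 2.939]
contact_force: [0.6, -0.7, -0.8]
grip_width: 25.5
finger_force: 30.0
```

Request:
arm_command --gripper '[10,10,10,10,10]' --pt "0 0 -0.5" --pt "0 0 0" --pt "0 0 0" --pt "0 0 0" --pt "0 0 0" --twist '[0,0,0,0,0]'

```text
time: 6.75
tool_pos: [553.1, 12.3, 281.1]
tcp_rot: [-3.142, -0.001, 2.939]
contact_force: [1.0, 0.3, -0.7]
grip_width: 25.3
finger_force: 30.0
```

Run:
```python
from h import *
s=capture("scene")
cv2.imwrite("pics/c4.png",crop("scene",s,150,60,130,98,6))
```

```text
(no output)
```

View pics/c4.png

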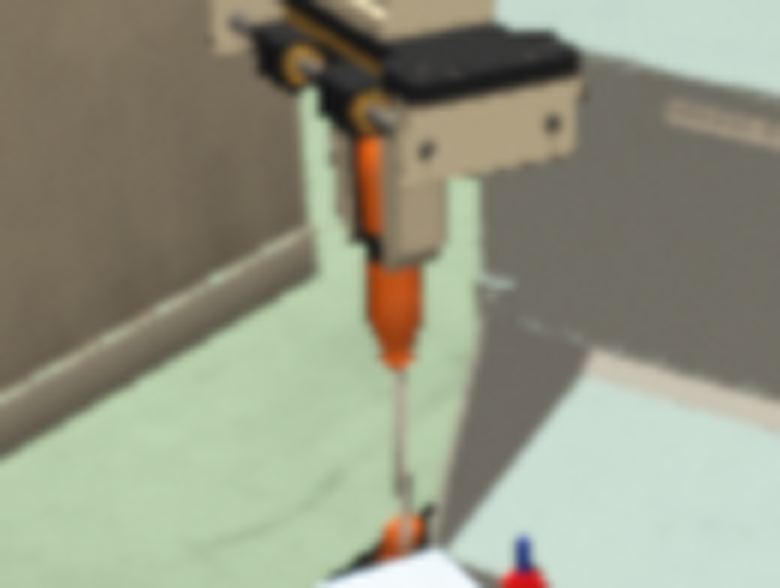

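The large screwdriver hangs in the gripper with its tip at about (403,490), clear above the stand. The small one has toppled and lies behind the stand at (405,530), still on the bench. Checking the tip position against the projection:

Run:
```python
from h import *
for z in (132,230): 
    p=proj("scene",(553.7,11.7,z)); print(z,p,(p-[150,60])*6)
print(proj("scene",(443,-257,62)))
```

```text
132 [217.9 153. ] [407.4 558. ]
230 [216.4 120.9] [398.4 365.4]
[256.9 241.2]
```

Request:
arm_command --gripper '[10,10,10,10,10]' --pt "0.2 -1 0" --pt "0.2 -1 0" --pt "0.2 -1 0" --pt "0.2 -1 0" --pt "0.2 -1 0" --twist '[0,0,0,0,0]'

```text
time: 7.42
tool_pos: [503.3, -105.8, 281.6]
tcp_rot: [3.141, -0.0, 2.939]
contact_force: [-0.5, -0.4, -1.2]
grip_width: 25.3
finger_force: 30.0
```

Request:
arm_command --gripper '[10,10,10,10,10]' --pt "0.2 -1 0" --pt "0.2 -1 0" --pt "0.2 -1 0" --pt "0.2 -1 0" --pt "0.2 -1 0" --twist '[0,0,0,0,0]'

```text
time: 8.05
tool_pos: [453.7, -223.3, 281.6]
tcp_rot: [3.141, -0.0, 2.939]
contact_force: [-0.0, 0.3, -1.4]
grip_width: 25.6
finger_force: 30.0
```

Request:
arm_command --gripper '[10,10,10,10,10]' --pt "0.15 -0.7 0" --pt "0 -0.5 0" --pt "0 -0.2 0" --pt "0 0 0" --pt "0 0 0" --twist '[0,0,0,0,0]'

```text
time: 8.68
tool_pos: [443.6, -255.6, 281.7]
tcp_rot: [3.141, 0.0, 2.94]
contact_force: [-0.8, -0.9, -0.3]
grip_width: 25.4
finger_force: 30.0
```

Request:
arm_command --gripper '[10,10,10,10,10]' --pt "0 0 0.6" --pt "0 0 0.6" --pt "0 0 0.6" --pt "0 0 0.4" --pt "0 0 0" --twist '[0,0,0,0,0]'

```text
time: 9.3
tool_pos: [443.3, -255.7, 226.2]
tcp_rot: [3.141, -0.001, 2.94]
contact_force: [-0.0, -0.3, -1.3]
grip_width: 25.5
finger_force: 30.0
```

Run:
```python
from h import *
s=capture("scene");t=capture("top")
a=cv2.resize(s[190:265,225:285,::-1],None,fx=8,fy=8,interpolation=cv2.INTER_CUBIC)
b=cv2.resize(t[185:260,260:300,::-1],None,fx=8,fy=8,interpolation=cv2.INTER_CUBIC)
cv2.imwrite("pics/c5.png",np.hstack([a,b]))
x,y,z=get_obs()['tool_pos'];print(x,y,z)
for d in (0,50): p=proj("scene",(x+.5,y-.7,z-149+d)); print(d,(p-[225,190])*8)
print((proj("scene",(443,-257,62))-[225,190])*8)
```

```text
443.71041671274423 -256.1338053689943 227.17901017185378
0 [259.2 368. ]
50 [264.8 238.4]
[255.2 409.6]
```

View pics/c5.png

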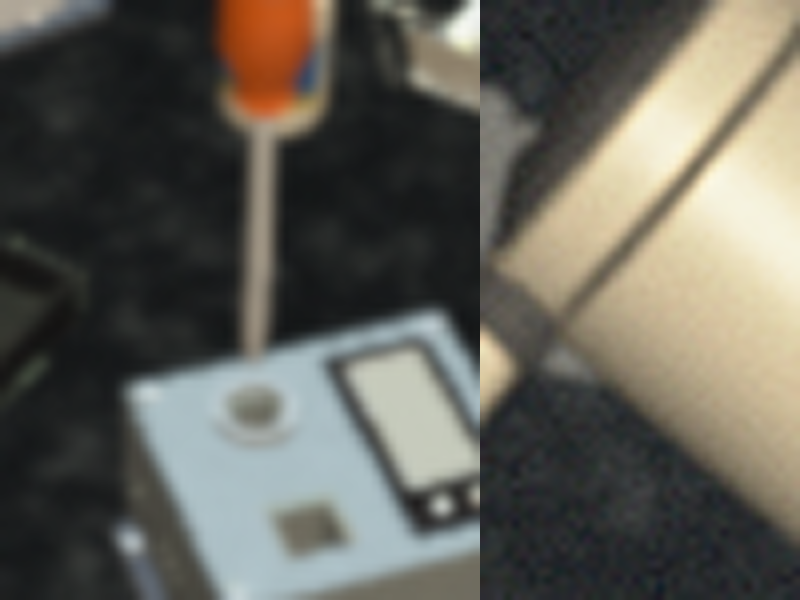

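The shank's tip is at (256,358) above the collar centre at (257,408), in line with the projected descent (259,368)→(257,409). So it's aligned within about 1–2 mm, and the square hole at (312,528) is well clear. I'll lower it into the hole.

Request:
arm_command --gripper '[10,10,10,10,10]' --pt "0 0 0.3" --pt "0 0 0.3" --pt "0 0 0.3" --pt "0 0 0.2" --pt "0 0 0" --twist '[0,0,0,0,0]'

```text
time: 10.02
tool_pos: [443.2, -256.0, 198.7]
tcp_rot: [3.141, -0.001, 2.939]
contact_force: [0.5, -0.7, -1.0]
grip_width: 25.3
finger_force: 30.0
```

Request:
arm_command --gripper '[10,10,10,10,10]' --pt "0 0 0.15" --pt "0 0 0.15" --pt "0 0 0.15" --pt "0 0 0" --pt "0 0 0" --twist '[0,0,0,0,0]'

```text
time: 10.65
tool_pos: [443.4, -256.1, 188.0]
tcp_rot: [3.142, 0.0, 2.939]
contact_force: [0.4, -0.3, -1.2]
grip_width: 25.7
finger_force: 30.0
```

Request:
arm_command --gripper '[10,10,10,10,10]' --pt "0 0 0.06" --pt "0 0 0.06" --pt "0 0 0" --pt "0 0 0" --pt "0 0 0" --twist '[0,0,0,0,0]'

```text
time: 11.28
tool_pos: [443.4, -256.1, 185.0]
tcp_rot: [3.142, 0.0, 2.939]
contact_force: [-0.3, -0.3, -1.1]
grip_width: 25.5
finger_force: 30.0
```

Request:
arm_command --gripper '[10,10,10,10,10]' --pt "0 0 0.04" --pt "0 0 0.04" --pt "0 0 0" --pt "0 0 0" --pt "0 0 0" --twist '[0,0,0,0,0]'

```text
time: 11.9
tool_pos: [443.5, -256.2, 183.1]
tcp_rot: [-3.142, 0.0, 2.939]
contact_force: [-0.5, 0.2, 1.8]
grip_width: 25.4
finger_force: 30.0
```

Request:
arm_command --gripper '[10,10,10,10,10]' --pt "0 0 0.04" --pt "0 0 0.04" --pt "0 0 0" --pt "0 0 0" --pt "0 0 0" --twist '[0,0,0,0,0]'

```text
time: 12.52
tool_pos: [443.5, -256.2, 181.0]
tcp_rot: [-3.142, 0.0, 2.939]
contact_force: [-0.9, 0.5, 3.2]
grip_width: 25.4
finger_force: 30.0
```

Request:
arm_command --gripper '[10,10,10,10,10]' --pt "0 0 0.04" --pt "0 0 0.04" --pt "0 0 0.02" --pt "0 0 0" --pt "0 0 0" --twist '[0,0,0,0,0]'

```text
time: 13.15
tool_pos: [443.5, -256.2, 178.6]
tcp_rot: [-3.141, 0.0, 2.939]
contact_force: [-0.9, -0.1, 5.2]
grip_width: 25.2
finger_force: 30.0
```

Request:
arm_command --gripper '[10,10,10,10,10]' --pt "0 0 0" --pt "0 0 0" --pt "0 0 0" --pt "0 0 0" --pt "0 0 0" --twist '[0,0,0,0,0]'

```text
time: 13.78
tool_pos: [443.5, -256.2, 178.6]
tcp_rot: [-3.141, 0.0, 2.939]
contact_force: [0.0, 0.6, 5.5]
grip_width: 25.4
finger_force: 30.0
```

Run:
```python
from h import *
s=capture("scene")
cv2.imwrite("pics/c6.png",cv2.resize(s[190:265,225:300,::-1],None,fx=7,fy=7,interpolation=cv2.INTER_CUBIC))
o=get_obs();print(o['tool_pos'],o['contact_force'],o['finger_force'])
```

```text
[ 443.49931756 -256.15816466  178.59420748] [-0.60026229  0.67015291  5.2420886 ] 29.999969601631165
```

View pics/c6.png

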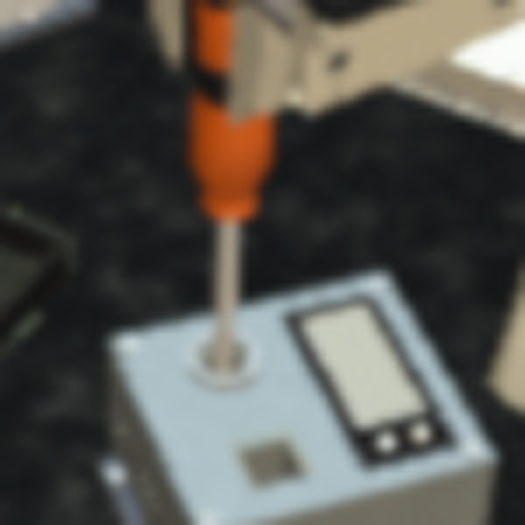

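The shank goes into the round collar at (225,355) and the square hole at (270,462) is free. The force of about 6.4 N net puts the button about 5.5 mm down. Handing in.

```bash
python3 -c "
from plant import *
print(close_job())"
```

```text
the job is handed in; nothing more can be done
None
```

I handed the job in with the large screwdriver still gripped and its tip in the round hole, holding the reset button about 5.5 mm down (estimated from about 6.4 N); the hand-in returned no verdict, the small spare screwdriver toppled behind the stand early in the run for an unknown reason (it appeared to be still on the bench), and I saw no contact with the bystanders but did not recheck them at the end.

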